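# Sweep the used Petri dishes into the collecting bay

## Robot

A 7-joint arm with a two-finger parallel gripper is mounted at the origin on a cart in front of the work surface, level with it; the furniture and walls round the work are solid. World frame = base frame: x ahead of the robot, y to its left, z up, the work surface at z = 0. Lengths are in m, angles in rad, forces in N, time in s.
With the tool pointing down it reaches from about 0.35 to 0.9 m from the base axis. Payload 7.2 kg.
Tool frame: the origin (TCP) lies midway between the tips of the shut fingers; the grasp point (between the pads) lies 19 mm behind it (robot.grasp_offset is the distance from the TCP to the grasp point, in m); z points along the fingers, y is the line along which they close (so a half turn about z gives the same grasp; the last joint's range is limited). The gripper opens to 85 mm and grips with 20 to 120 N. Pads are 22 mm wide; open, the fingers measure 114 mm over their backs; the gripper's body (76 mm by 85 mm) begins 54 mm behind the grasp point. The pads swing forward as they close: fully open they stand 13 mm farther back than shut.
Start: joints at [1.248, 0.411, -0.013, 1.596, 0.006, 1.134, -0.082], TCP at [0.158, -0.605, 0.209] pointing down, gripper open.
Joint ranges: [-2.95, 2.95], [-0.29, 1.99], [-1.47, 1.44], [0.14, 2.54], [-1.03, 4.17], [0.13, 1.85], [-2.86, 2.86]. Speed limits (rad/s): [2.39, 2.39, 3.01, 3.01, 3.14, 3.14, 3.14].

## Interface

Orientations are given as a unit quaternion [x, y, z, w].
In Python, from plant import robot, viewer gives the robot as it stands.
- The arm moves only by the tool move_arm, never from a script. Its argument "commands" is a list of rows, each a list of 7 numbers: the shift along the tool's x, y, z in units of 0.3 m (1.0 is 0.3 m), then the turn, a rotation vector about the tool's x, y, z in units of pi/4 rad (1.0 is pi/4 rad), then the opening, from 0 (shut) to 1 (fully open). In form: [[x, y, z, wx, wy, wz, fingers], ...]. A call has 1 to 12 rows; each row is the pose to reach, as a shift and turn from the pose commanded when the call began, along the tool's axes at that moment; what a row does not reach only later rows make up. A row lasts 1/10 s, in which the tool goes at most 50 mm and 8.59 degrees, less where a joint would pass 70% of its speed; a pose out of reach is approached as far as the arm can. A call with a number of a shift or a turn outside -1 to 1 is refused whole. A call with a gripper value outside its range is refused whole. The fingers move at their own pace and stop on an object; "newtons" is the grip in N (left out, the last holds). Time passes only in rows, so rows that repeat a pose let the fingers close. It gives the time, the measured TCP pose, the force, the opening and the grip force at its end, in the units of the state.
- robot.get_state(): the state, without advancing time (a new reading comes with each control period).
- viewer.capture(name): name is "side" or "top" or "wrist"; returns a dict with "frame" (400x640x3 uint8, blue, green, red), "camera_matrix" (3x3 intrinsics, pixels), "D" ([k1, k2, p1, p2, k3] as OpenCV has them; the pictures are not rectified), "xyz" and "orientation" of the camera in the world. Camera axes: x right, y down, z forward; pixel columns grow to the right and rows downward; lengths in m; the calibration is good to about 2 mm. A picture is of the moment at which its call begins. There is no depth.
- robot.hand_in(): hands the job in; it is judged then, once.
The state is a dict: "time": time; "joint_pos": joint angles; "qd": joint speeds; "effort": joint torques, N m; "tool_pos": TCP position; "tool_rot": TCP orientation; "contact_force": force on the tool from outside, world axes, zero at the start; "torque": the same for the moment, N m; "grip_width": finger opening in m; "finger_force": force on a finger pad.
Only numpy, scipy, OpenCV 4.12 (cv2) and the standard library are available. Lean on these libraries where they do the work, as an engineer would, in place of code of your own. Each camera call takes 0.05 s, during which the arm holds its last target. There are 200 camera calls.

## Task

Clear the bench of its three used Petri dishes: sweep each of them along the worktop with the fingertips into the open-fronted white collecting bay, until all three lie flat and wholly inside its mouth. Only push them: do not pinch, lift or tip a dish. Leave the two specimen cups and the small brown bottle standing where they are.

Things in the scene. Friction and masses are not known exactly. Their poses are not given: they have to be found in the camera images.
- dish_a: flat round lidded Petri dish with pink medium, 60 mm diameter, 15 mm high, about 30 g, lying loose on the worktop; origin at the centre of its underside, z up. Its rim stands 4 to 15 mm above the worktop, the bottom part below that is 56 mm across. It slides without tipping when pushed on the rim
- dish_b: flat round lidded Petri dish with pale cream medium, 60 mm diameter, 15 mm high, about 30 g, lying loose on the worktop; origin at the centre of its underside, z up. Its rim stands 4 to 15 mm above the worktop, the bottom part below that is 56 mm across. It slides without tipping when pushed on the rim
- dish_c: flat round lidded Petri dish with pink medium, like dish_a, 60 mm diameter, 15 mm high, about 30 g, lying loose on the worktop; origin at the centre of its underside, z up. Its rim stands 4 to 15 mm above the worktop, the bottom part below that is 56 mm across. It slides without tipping when pushed on the rim
- bay: fixed open-fronted bay: three white walls 24 mm high, 6 mm thick, round a yellow floor level with the worktop (no sill). Inside 240 mm wide (x -0.12 to 0.12) and 140 mm deep (y 0 at the mouth to 0.14 at the back). Origin on the floor at mid-mouth; y points into the bay, x along the mouth. Cheeks flare from the mouth's ends out to x +-0.14, y -0.03. Dish inside: centre at y 0.03 or more
- cup_green: upright white specimen cup with a green lid, 62 mm diameter, 68 mm high, loose, to be left alone; origin at the centre of its underside
- cup_blue: upright white specimen cup with a blue lid, 62 mm diameter, 68 mm high, loose, to be left alone; origin at the centre of its underside
- oil: small brown glass bottle with a black cap, 29 mm diameter, 61 mm high, loose, to be left alone; origin at the centre of its underside

How it is judged:
At the end, for the whole second after the job is handed in: all three dishes lie flat on the bay's floor, at rest, each centre at least 26 mm beyond the mouth line and between the side walls (so wholly inside, within 4 mm); both cups and the brown bottle stand upright within 20 mm of where they stood (y of dish_a in the frame of bay between 0.026 and 0.125 m and x of dish_a in the frame of bay between -0.1 and 0.1 m and height (world z) of each of dish_a, dish_b, dish_c below 0.006 m and angle between each of dish_a, dish_b, dish_c's own z axis and vertical below 0.1 rad and linear speed of each of dish_a, dish_b, dish_c below 0.01 m/s and y of dish_b in the frame of bay between 0.026 and 0.125 m and x of dish_b in the frame of bay between -0.1 and 0.1 m and y of dish_c in the frame of bay between 0.026 and 0.125 m and x of dish_c in the frame of bay between -0.1 and 0.1 m and distance of each of cup_green, cup_blue, oil from where it was at the start of the episode below 0.02 m and angle between each of cup_green, cup_blue, oil's own z axis and vertical below 0.15 rad); the robot touches nothing.
It fails at once if a dish is lifted more than 20 mm or tipped (height (world z) of any of dish_a, dish_b, dish_c above 0.02 m or angle between any of dish_a, dish_b, dish_c's own z axis and vertical above 0.4 rad).
It fails at once if a dish is taken between the fingers (the open fingers lowered astride it) ((horizontal distance between the grasp point and dish_a below 0.018 m and height (world z) of the grasp point below 0.031 m) or (horizontal distance between the grasp point and dish_b below 0.018 m and height (world z) of the grasp point below 0.031 m) or (horizontal distance between the grasp point and dish_c below 0.018 m and height (world z) of the grasp point below 0.031 m)).
It fails at once if a specimen cup or the brown bottle is pushed more than 20 mm away or knocked over (distance of any of cup_green, cup_blue, oil from where it was at the start of the episode above 0.02 m or angle between any of cup_green, cup_blue, oil's own z axis and vertical above 0.4 rad).
It also fails if it takes over 64 s, if anything falls off the work surface, if the arm or the gripper's body presses on something with over 40 N, if the wrist force passes 120 N, or if a joint passes its speed limit or range.

## Working session

There is one attempt and no reset: what is moved stays moved. The work goes in short steps, Python scripts to look and compute and a tool call to move; the robot and the scene stay as the last step left them, time stands still between calls to the robot, and variables do not carry over. Pictures are saved under pics/ and viewed, at most 10 in all, crops included, and the job is handed in when it is done.

Besides the shell and the picture viewer there is one more tool, called after ">>>" as name(argument=value, ...), one argument or row to a line, values as JSON. move_arm: Moves the arm, as the interface text tells. Shifts and turns lie within -1 to 1; 1 stands for 0.3 m of shift or pi/4 rad of turn. Its arguments: {"type":"object","properties":{"commands":{"type":"array"},"newtons":{"type":"number"}},"required":["commands"]}

```bash
mkdir -p pics; ls
python3 - <<'E'
from plant import robot, viewer
import cv2
for n in("top","side"):
    c=viewer.capture(n); cv2.imwrite(f"pics/{n}0.png",c["frame"]); print(n,c["camera_matrix"],c["D"],c["xyz"],c["orientation"])
s=robot.get_state(); print(s)
E
```

```text
pics
top [[433.60972992   0.         317.3073326 ]
 [  0.         433.60972992 193.48333316]
 [  0.           0.           1.        ]] [-0.10810392  0.          0.          0.          0.        ] [ 0.24554325 -0.09085967  1.25784135] [-0.69878201  0.71015584 -0.05676545  0.06449854]
side [[481.90941716   0.         320.23753853]
 [  0.         481.90941716 199.52533019]
 [  0.           0.           1.        ]] [-0.05752175  0.          0.          0.          0.        ] [-0.03996844 -1.00176633  0.44346467] [ 0.79357409 -0.20768494  0.14454182 -0.55336678]
{'time': 0.1, 'joint_pos': array([ 1.24780039,  0.41179624, -0.01271534,  1.5969366 ,  0.00558587,
        1.13429115, -0.0822042 ]), 'qd': array([-1.16111394e-03, -2.92297833e-03, -1.15343174e-04, -3.77494399e-03,
       -1.27347667e-03, -1.21818734e-03,  6.51389135e-05]), 'effort': array([ 2.33159510e-03, -6.01830912e+01,  6.84413686e-01, -3.00091481e+01,
        1.40207098e-02,  6.35517950e-03, -1.39247555e-05]), 'tool_pos': array([ 0.15738265, -0.60438359,  0.20806163]), 'tool_rot': array([ 9.91894531e-01,  1.27062005e-01, -1.30296330e-04, -6.85707675e-04]), 'contact_force': array([-0.47996863, -0.21237404, -0.53243861]), 'torque': array([ 0.02509785, -0.02930909, -0.01386696]), 'finger_force': 0.0, 'grip_width': 0.08543059902278896}
```

View pics/top0.png

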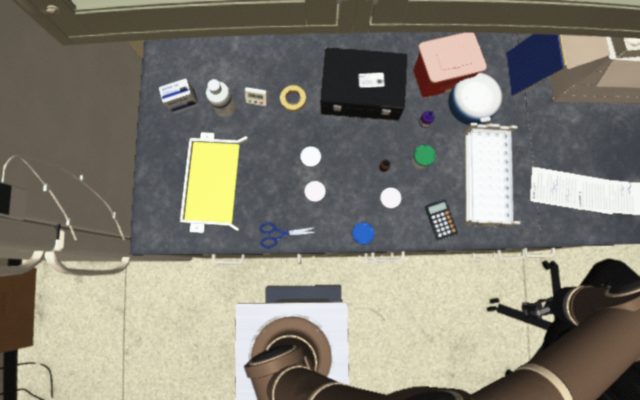

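View pics/side0.png

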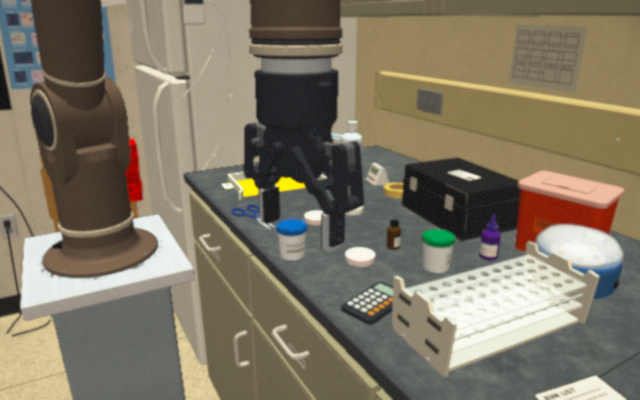

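The top view shows the bay at the left with its mouth facing right (yellow floor, x≈185–240, y≈140–226). The dishes are at about (311,156), (315,191) and (391,198). Blue cup is at (363,233), green cup at (425,155), bottle at (384,165), and scissors at (285,233). The side view agrees. Next I'll measure positions.

```bash
cat > h.py <<'E'
import numpy as np, cv2
from scipy.spatial.transform import Rotation as R
from plant import robot, viewer
def ray(c,px,z):
    p=cv2.undistortPoints(np.array([[px]],float),c["camera_matrix"],np.array(c["D"]))[0,0]
    d=R.from_quat(c["orientation"]).apply([p[0],p[1],1]); o=np.array(c["xyz"])
    return (o+d*(z-o[2])/d[2])[:2]
def blobs(m,lo,hi,box=(140,100,460,250)):
    x0,y0,x1,y1=box; k=np.zeros_like(m); k[y0:y1,x0:x1]=m[y0:y1,x0:x1]
    n,l,s,ce=cv2.connectedComponentsWithStats(k)
    return [(ce[i],s[i,4],s[i,:4]) for i in range(1,n) if lo<s[i,4]<hi]
def look(pic=None,full=False):
    c=viewer.capture("top"); f=c["frame"]
    if pic: cv2.imwrite(pic,f)
    h=cv2.cvtColor(f,cv2.COLOR_BGR2HSV)
    I=lambda a,b:cv2.inRange(h,np.array(a),np.array(b))
    for p,a,s in blobs(I((0,0,185),(180,70,255)),150,700):
        print("dish",p.round(1),a,s,ray(c,p,.015).round(4),f[int(p[1]),int(p[0])])
    if full:
        for n,m,z in(("blue",I((100,130,100),(125,255,255)),.068),("green",I((60,120,60),(85,255,255)),.068),("oil",I((0,0,0),(180,255,45)),.061)):
            for p,a,s in blobs(m,30,600): print(n,p.round(1),a,s,ray(c,p,z).round(4))
        m=I((22,120,120),(38,255,255)); m[:,270:]=0
        cs=max(cv2.findContours(m,0,2)[0],key=cv2.contourArea)
        for q in cv2.approxPolyDP(cs,6,True)[:,0]: print("bay",q,ray(c,q.astype(float),0).round(4))
        r=cv2.minAreaRect(cs); print(r,[ray(c,q,0).round(3) for q in cv2.boxPoints(r)])
E
python3 -c "
from h import *
look(full=True)"
```

```text
dish [310.4 156. ] 312 [301 147  20  19] [ 0.5741 -0.06  ] [252 251 250]
dish [314.5 190.6] 328 [305 181  20  20] [ 0.4698 -0.0708] [248 245 249]
dish [390.5 197.4] 329 [381 188  20  20] [ 0.446  -0.2914] [247 245 248]
blue [271.5 234.3] 184 [259 223  29  25] [0.3403 0.0482]
blue [363.  232.9] 388 [352 222  23  22] [ 0.3401 -0.203 ]
green [424.4 154.9] 349 [414 145  21  21] [ 0.5581 -0.3852]
bay [194 142] [0.6296 0.2949]
bay [185 218] [0.3969 0.3137]
bay [231 222] [0.3833 0.1756]
bay [238 145] [0.6167 0.1589]
((211.49537658691406, 181.04794311523438), (47.35939025878906, 78.66475677490234), 5.52754020690918) [array([0.397, 0.316]), array([0.637, 0.302]), array([0.619, 0.156]), array([0.382, 0.175])]
```

```bash
cat >> h.py <<'E'
def to(*targets):
    s=robot.get_state(); Q=R.from_quat(s["tool_rot"]); p=s["tool_pos"]
    print("t",s["time"],"tcp",p.round(4),"F",s["contact_force"].round(1),"w",round(s["grip_width"],4),"j",s["joint_pos"].round(2))
    for x,y,z,yaw in targets:
        T=R.from_matrix(np.array([[np.cos(yaw),np.sin(yaw),0],[np.sin(yaw),-np.cos(yaw),0],[0,0,-1]]).T)
        print((Q.inv().apply(np.array([x,y,z])-p)/.3).round(3),((Q.inv()*T).as_rotvec()/(np.pi/4)).round(3))
E
python3 -c "
from h import *
to((.32,-.38,.16,.95),(.4775,-.131,.13,1.695))"
```

```text
t 0.15 tcp [ 0.1574 -0.6044  0.2082] F [-0.   0.2 -0.1] w 0.0853 j [ 1.25  0.41 -0.01  1.6   0.01  1.13 -0.08]
[ 0.713 -0.587  0.161] [-0.002 -0.    -0.885]
[ 1.43  -1.258  0.262] [-1.000e-03 -1.000e-03 -1.834e+00]
```

>>> move_arm(
  commands=[
    [0.713,-0.587,0.16,0,0,-0.885,0.35],
    [0.713,-0.587,0.16,0,0,-0.885,0.35],
    [0.713,-0.587,0.16,0,0,-0.885,0.35],
    [0.713,-0.587,0.16,0,0,-0.885,0.35],
    [0.713,-0.587,0.16,0,0,-0.885,0.35],
    [0.713,-0.587,0.16,0,0,-0.885,0.35],
    [0.713,-0.587,0.16,0,0,-0.885,0.35],
  ],
  newtons=20,
)

```text
time: 0.85
tool_pos: [0.3229, -0.376, 0.1602]
tool_rot: [0.888, 0.46, 0.001, -0.001]
contact_force: [-0.5, -0.0, 0.6]
grip_width: 0.0299
finger_force: 0.0
```

```bash
python3 -c "
from h import *
to((.4775,-.131,.10,1.695))"
```

```text
t 0.85 tcp [ 0.3229 -0.376   0.1602] F [-0.5 -0.   0.6] w 0.0299 j [ 1.    0.26 -0.27  1.95  0.08  0.95  0.07]
[ 0.964 -0.049  0.203] [-0.    -0.003 -0.94 ]
```

>>> move_arm(
  commands=[
    [0.964,-0.049,0.203,0,0,-0.94,0.35],
    [0.964,-0.049,0.203,0,0,-0.94,0.35],
    [0.964,-0.049,0.203,0,0,-0.94,0.35],
    [0.964,-0.049,0.203,0,0,-0.94,0.35],
    [0.964,-0.049,0.203,0,0,-0.94,0.35],
    [0.964,-0.049,0.203,0,0,-0.94,0.35],
    [0.964,-0.049,0.203,0,0,-0.94,0.35],
    [0.964,-0.049,0.203,0,0,-0.94,0.35],
    [0.964,-0.049,0.203,0,0,-0.94,0.35],
    [0.964,-0.049,0.203,0,0,-0.94,0.35],
  ],
)

```text
time: 1.85
tool_pos: [0.4758, -0.1386, 0.1]
tool_rot: [0.666, 0.746, -0.0, 0.0]
contact_force: [-0.8, -1.2, -0.5]
grip_width: 0.0296
finger_force: 0.0
```

```bash
python3 -c "
from h import *
to((.4775,-.131,.03,1.695),(.4775,-.131,.007,1.695))"
```

```text
t 1.85 tcp [ 0.4758 -0.1386  0.1   ] F [-0.8 -1.2 -0.5] w 0.0296 j [ 0.6   0.37 -0.51  1.99  0.25  0.83  0.07]
[0.025 0.009 0.233] [-0.     0.001 -0.013]
[0.025 0.009 0.31 ] [-0.     0.001 -0.013]
```

>>> move_arm(
  commands=[
    [0,0.0,0.1,0,0,0,0.35],
    [0,0.0,0.2,0,0,0,0.35],
    [0,0.0,0.26,0,0,0,0.35],
    [0,0.0,0.305,0,0,0,0.35],
    [0,0.0,0.31,0,0,0,0.35],
    [0,0.0,0.31,0,0,0,0.35],
  ],
)

```text
time: 2.45
tool_pos: [0.4765, -0.1372, 0.0072]
tool_rot: [0.665, 0.747, -0.0, 0.0]
contact_force: [-0.4, -0.4, 0.4]
grip_width: 0.0298
finger_force: 0.0
```

```bash
python3 -c "
from h import *
to((.4535,.06,.007,1.695),(.4355,.207,.007,1.695))
cv2.imwrite('pics/s1.png',viewer.capture('side')['frame'][100:300,200:460].repeat(2,0).repeat(2,1))
look()"
```

```text
t 2.45 tcp [ 0.4765 -0.1372  0.0072] F [-0.4 -0.4  0.4] w 0.0298 j [ 0.53  0.52 -0.44  2.06  0.36  0.64 -0.04]
[0.662 0.    0.   ] [ 0.    0.   -0.01]
[ 1.155 -0.002  0.   ] [ 0.    0.   -0.01]
dish [308.5 156.2] 247 [300 147  17  19] [ 0.5735 -0.0544] [252 252 251]
dish [314.5 190.6] 328 [305 181  20  20] [ 0.4698 -0.0708] [249 246 249]
dish [380.4 198.9] 379 [341 188  60  33] [ 0.4421 -0.2618] [137 167 183]
```

View pics/s1.png

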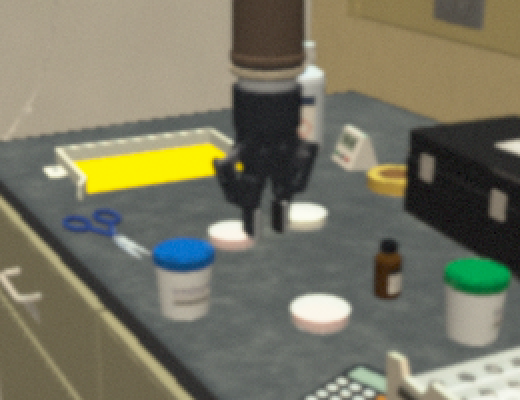

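The side view shows the fingers low on the worktop, just behind the pink dish nearest the bay. Cups and bottle are untouched. Now pushing.

>>> move_arm(
  commands=[
    [0.05,0,0,0,0,0,0.35],
    [0.1,0,0,0,0,0,0.35],
    [0.15,0,0,0,0,0,0.35],
    [0.2,0,0,0,0,0,0.35],
    [0.25,0,0,0,0,0,0.35],
    [0.3,0,0,0,0,0,0.35],
    [0.35,0,0,0,0,0,0.35],
    [0.4,0,0,0,0,0,0.35],
    [0.45,0,0,0,0,0,0.35],
    [0.5,0,0,0,0,0,0.35],
    [0.55,0,0,0,0,0,0.35],
    [0.6,0,0,0,0,0,0.35],
  ],
)

```text
time: 3.75
tool_pos: [0.4561, 0.0426, 0.008]
tool_rot: [0.664, 0.747, 0.001, 0.001]
contact_force: [-0.2, -0.8, -0.2]
grip_width: 0.0299
finger_force: 0.0
```

```bash
python3 -c "
from h import *
to((.4355,.207,.007,1.695))
look('pics/t1.png')"
```

```text
t 3.75 tcp [0.4561 0.0426 0.008 ] F [-0.2 -0.8 -0.2] w 0.0299 j [ 0.17  0.47 -0.46  2.15  0.37  0.59 -0.43]
[ 0.552 -0.004  0.003] [ 0.003  0.    -0.009]
dish [310.3 155.9] 314 [300 147  21  19] [ 0.5742 -0.0598] [252 251 251]
dish [314.5 190.6] 326 [305 181  20  20] [ 0.47   -0.0709] [249 246 249]
dish [390.5 197.4] 329 [381 188  20  20] [ 0.446  -0.2914] [248 246 249]
```

View pics/t1.png

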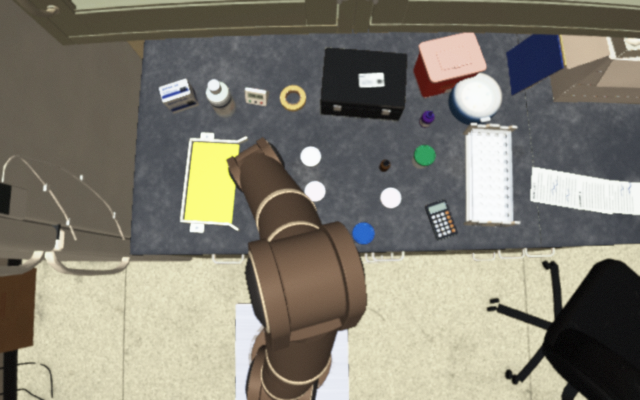

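The dishes haven't moved: (311,156), (315,191) and (391,198) are as before. The gripper, near (250,165), seems to have passed beside them, so I'm checking the ray casting with the known robot base and the side view.

Run:
```python
from h import *
for n in("top","side"):
    c=viewer.capture(n); Rm=R.from_quat(c["orientation"]).as_matrix(); print(n,Rm.round(3).tolist())
    t=-Rm.T@np.array(c["xyz"])
    s=robot.get_state()["tool_pos"]
    P=np.array([[0,0,0],s,s+[0,0,.3],[.47,-.071,.015],[.446,-.291,.015],[.574,-.06,.015],[.34,-.203,.068],[.558,-.385,.068]])
    print(cv2.projectPoints(P,cv2.Rodrigues(Rm.T)[0],t,c["camera_matrix"],np.array(c["D"]))[0][:,0].round(0).tolist())
cv2.imwrite("pics/s2.png",viewer.capture("side")["frame"])
```

```text
top [[-0.015, -0.985, 0.171], [-1.0, 0.017, 0.01], [-0.012, -0.171, -0.985]]
[[292.0, 357.0], [275.0, 196.0], [261.0, 174.0], [315.0, 191.0], [390.0, 197.0], [310.0, 156.0], [363.0, 233.0], [424.0, 155.0]]
side [[0.872, -0.17, 0.459], [-0.49, -0.301, 0.818], [-0.0, -0.938, -0.346]]
[[102.0, 251.0], [289.0, 203.0], [287.0, 84.0], [316.0, 214.0], [359.0, 253.0], [350.0, 205.0], [290.0, 223.0], [436.0, 234.0]]
```

View pics/s2.png

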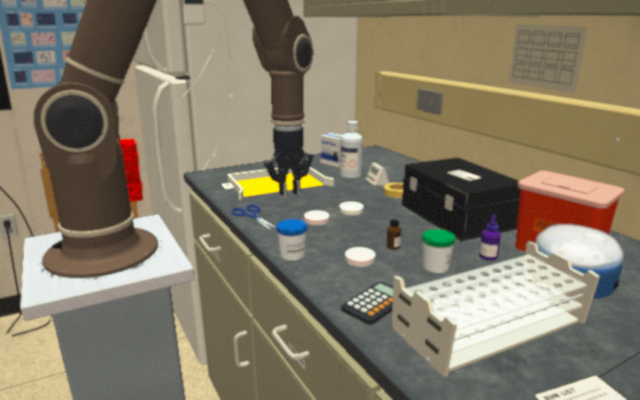

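Both views agree on the dishes and cups: their projections match within about 3 px. The fingertips are the exception, showing at (289,193) when the reported TCP projects to (289,203). That puts the real tips about 25 mm higher than reported, so they passed over the dish. I'll triangulate the tips before going on.

Run:
```python
from h import *
c=viewer.capture("side"); f=c["frame"]
cv2.imwrite("pics/s3.png",cv2.resize(f[140:220,240:340],None,fx=7,fy=7,interpolation=cv2.INTER_CUBIC))
w=viewer.capture("wrist"); cv2.imwrite("pics/w1.png",w["frame"]); print(w["xyz"],R.from_quat(w["orientation"]).as_matrix().round(3).tolist(),w["camera_matrix"][0][0])
s=robot.get_state();print(s["tool_pos"],s["tool_rot"])
```

```text
[0.4483149  0.11900496 0.17167853] [[0.993, 0.111, 0.037], [0.117, -0.946, -0.303], [0.001, 0.305, -0.952]] 290.69259312105515
[0.45571876 0.04107959 0.00721462] [6.64784974e-01 7.47034640e-01 9.33470437e-06 4.30291354e-04]
```

View pics/s3.png

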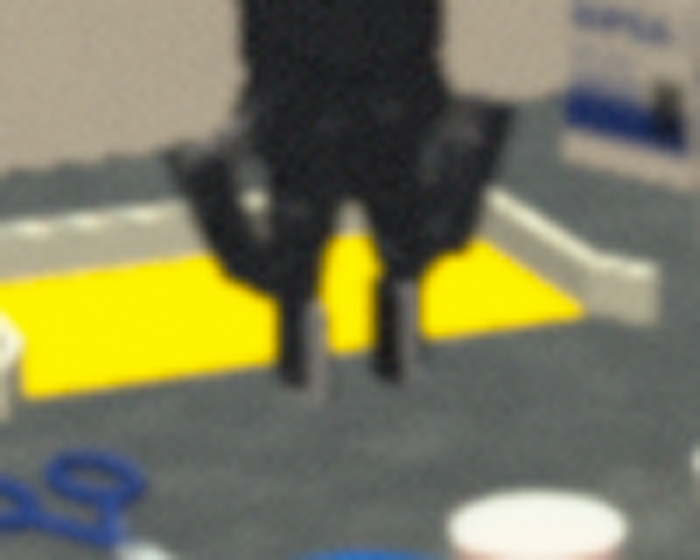

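View pics/w1.png

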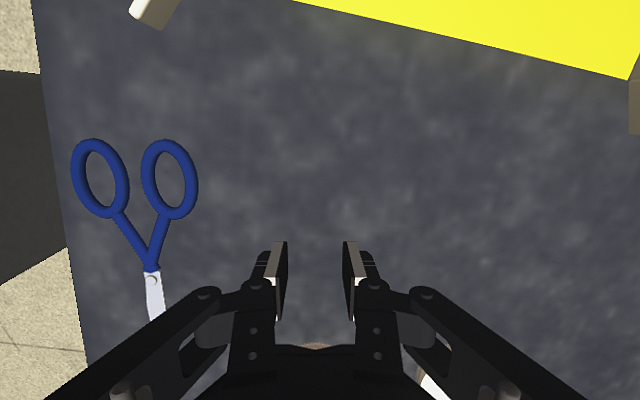

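Run:
```python
from h import *
w=viewer.capture("wrist"); h=cv2.cvtColor(w["frame"],cv2.COLOR_BGR2HSV)
m=cv2.inRange(h,np.array((105,130,60)),np.array((125,255,255)))
ce=cv2.connectedComponentsWithStats(m); i=1+ce[2][1:,4].argmax(); print("wrist scissors",ce[3][i],ray(w,ce[3][i],0.003),"vs .340 .048")
for q,e in(((630,80),"mouth corner .617 .159"),((295,0),"mouth line")): print(ray(w,np.array(q,float),0),e)
c=viewer.capture("side")
for z in(0,.007,.02,.027,.035): print(z,ray(c,np.array([290.,195.3]),z).round(3))
```

```text
wrist scissors [136.02601568 192.32679971] [0.34627873 0.05713937] vs .340 .048
[0.62224069 0.15476765] mouth corner .617 .159
[0.43230779 0.16955853] mouth line
0 [0.493 0.117]
0.007 [0.485 0.099]
0.02 [0.469 0.067]
0.027 [0.461 0.049]
0.035 [0.451 0.029]
```

The side ray puts the tips about 20 mm above where the reported TCP implies. I'll lower gently at this empty spot and watch the force to find the true surface.

>>> move_arm(
  commands=[
    [0,0,0.01,0,0,0,0.35],
    [0,0,0.02,0,0,0,0.35],
    [0,0,0.025,0,0,0,0.35],
    [0,0,0.025,0,0,0,0.35],
  ],
)

```text
time: 4.55
tool_pos: [0.4551, 0.042, -0.001]
tool_rot: [0.664, 0.747, -0.0, -0.0]
contact_force: [0.8, -0.4, -1.0]
grip_width: 0.0298
finger_force: 0.0
```

>>> move_arm(
  commands=[
    [0,0,0.01,0,0,0,0.35],
    [0,0,0.02,0,0,0,0.35],
    [0,0,0.02,0,0,0,0.35],
  ],
)

```text
time: 4.85
tool_pos: [0.455, 0.042, -0.007]
tool_rot: [0.664, 0.747, -0.0, -0.0]
contact_force: [-0.2, -0.1, -0.1]
grip_width: 0.0298
finger_force: 0.0
```

>>> move_arm(
  commands=[
    [0,0,0.01,0,0,0,0.35],
    [0,0,0.015,0,0,0,0.35],
    [0,0,0.015,0,0,0,0.35],
  ],
)

```text
time: 5.15
tool_pos: [0.4552, 0.0421, -0.0113]
tool_rot: [0.664, 0.747, -0.0, -0.0]
contact_force: [0.0, 0.5, -0.6]
grip_width: 0.0298
finger_force: 0.0
```

>>> move_arm(
  commands=[
    [0,0,0.006,0,0,0,0.35],
    [0,0,0.01,0,0,0,0.35],
    [0,0,0.01,0,0,0,0.35],
  ],
)

```text
time: 5.45
tool_pos: [0.4553, 0.042, -0.0143]
tool_rot: [0.664, 0.747, -0.0, -0.0]
contact_force: [-0.5, -1.3, -1.0]
grip_width: 0.0301
finger_force: 0.0
```

```bash
python3 -c "
from h import *
s=robot.get_state()['tool_pos'];print(s)
f=viewer.capture('side')['frame']
cv2.imwrite('pics/s4.png',cv2.resize(f[140:220,240:340],None,fx=7,fy=7,interpolation=cv2.INTER_CUBIC))
"
```

```text
[ 0.45525977  0.04201214 -0.0142644 ]
```

View pics/s4.png

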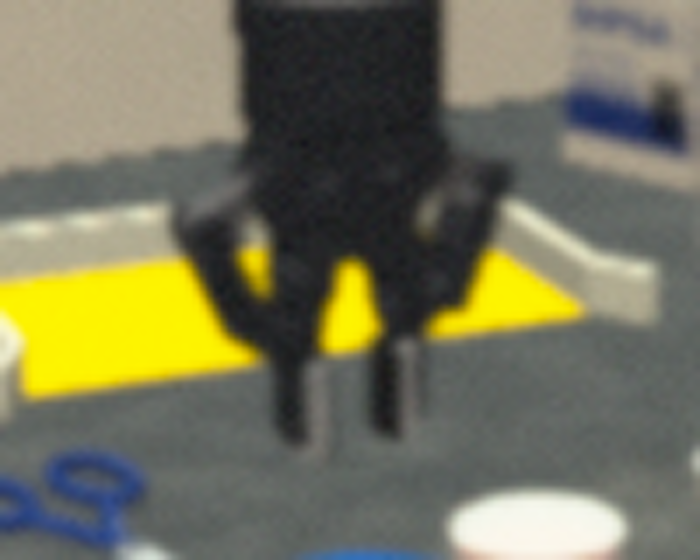

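The tips are now at about row 203 of the full image, near (283,204) and (297,202). That is 7–9 mm above the worktop at reported z = −0.014, so the offset is about 22 mm. I'll go back behind the dish and push at this height.

>>> move_arm(
  commands=[
    [0,0,-0.15,0,0,0,0.35],
    [-0.1,0,-0.2,0,0,0,0.35],
    [-0.25,0,-0.2,0,0,0,0.35],
    [-0.4,0,-0.2,0,0,0,0.35],
    [-0.55,0,-0.2,0,0,0,0.35],
    [-0.6,0,-0.2,0,0,0,0.35],
    [-0.6,0,-0.2,0,0,0,0.35],
    [-0.6,0,-0.1,0,0,0,0.35],
    [-0.6,0,-0.03,0,0,0,0.35],
    [-0.6,0,0,0,0,0,0.35],
    [-0.6,0,0.003,0,0,0,0.35],
  ],
)

```text
time: 6.6
tool_pos: [0.4757, -0.1353, -0.0159]
tool_rot: [0.664, 0.748, -0.0, -0.001]
contact_force: [-0.6, 0.5, 0.3]
grip_width: 0.0301
finger_force: 0.0
```

>>> move_arm(
  commands=[
    [0.05,0,0,0,0,0,0.35],
    [0.1,0,0,0,0,0,0.35],
    [0.14,0,0,0,0,0,0.35],
    [0.18,0,0,0,0,0,0.35],
    [0.22,0,0,0,0,0,0.35],
    [0.26,0,0,0,0,0,0.35],
    [0.26,0,0,0,0,0,0.35],
  ],
)

```text
time: 7.3
tool_pos: [0.4672, -0.0572, -0.0148]
tool_rot: [0.663, 0.748, 0.0, -0.0]
contact_force: [-0.3, -0.1, -0.3]
grip_width: 0.0297
finger_force: 0.0
```

```bash
python3 -c "
from h import *
to((.4355,.207,-.014,1.695))
look()"
```

```text
t 7.3 tcp [ 0.4672 -0.0572 -0.0148] F [-0.3 -0.1 -0.3] w 0.0297 j [ 0.35  0.52 -0.41  2.13  0.38  0.56 -0.22]
[ 0.887  0.    -0.002] [ 0.    -0.001 -0.005]
dish [390.5 197.4] 330 [381 188  20  20] [ 0.446  -0.2914] [248 246 250]
```

```bash
cat >> h.py <<'E'
def side():
    c=viewer.capture("side"); h=cv2.cvtColor(c["frame"],cv2.COLOR_BGR2HSV)
    for p,a,s in blobs(cv2.inRange(h,np.array((0,0,165)),np.array((180,90,255))),60,900,(200,165,480,290)):
        print("side",p.round(1),a,s,ray(c,p,.012).round(3))
E
python3 -c "
from h import *
side()"
```

```text
side [209.3 166.1] 69 [200 165  27   5] [0.375 0.464]
side [255.7 175.2] 636 [222 165  74  33] [0.468 0.298]
side [350.1 169.2] 125 [342 165  16  12] [0.749 0.212]
side [378.  176.2] 243 [367 165  22  20] [0.782 0.11 ]
side [464.3 174.6] 157 [450 170  30  10] [ 1.021 -0.004]
side [225.7 228.5] 197 [200 200  50  54] [ 0.258 -0.04 ]
side [351.  207.3] 263 [339 201  25  14] [ 0.572 -0.067]
side [297.  209.9] 103 [292 204  10  13] [ 0.448 -0.017]
side [264.2 222.4] 67 [258 218  15  10] [ 0.347 -0.05 ]
side [207.1 242.7] 100 [200 234  20  17] [ 0.199 -0.092]
side [289.9 246.7] 295 [281 237  20  23] [ 0.342 -0.194]
side [359.7 255.6] 463 [345 247  31  19] [ 0.444 -0.298]
side [437.7 259.3] 393 [429 248  21  24] [ 0.568 -0.386]
side [267.7 273.2] 168 [251 256  35  34] [ 0.258 -0.274]
side [382.3 287.2] 64 [375 284  18   6] [ 0.411 -0.418]
```

The dish is moving with the fingers (side-view blob now at (297,210), giving y ≈ −0.02). I'll keep pushing.

>>> move_arm(
  commands=[
    [0.04,0,0,0,0,0,0.35],
    [0.08,0,0,0,0,0,0.35],
    [0.12,0,0,0,0,0,0.35],
    [0.16,0,0,0,0,0,0.35],
    [0.2,0,0,0,0,0,0.35],
    [0.24,0,0,0,0,0,0.35],
    [0.28,0,0,0,0,0,0.35],
    [0.32,0,0,0,0,0,0.35],
    [0.36,0,0,0,0,0,0.35],
    [0.4,0,0,0,0,0,0.35],
    [0.44,0,0,0,0,0,0.35],
    [0.48,0,0,0,0,0,0.35],
  ],
)

```text
time: 8.6
tool_pos: [0.4503, 0.0847, -0.015]
tool_rot: [0.664, 0.747, 0.0, 0.0]
contact_force: [0.3, -0.2, 0.5]
grip_width: 0.0298
finger_force: 0.1
```

>>> move_arm(
  commands=[
    [0.04,0,0,0,0,0,0.35],
    [0.08,0,0,0,0,0,0.35],
    [0.12,0,0,0,0,0,0.35],
    [0.16,0,0,0,0,0,0.35],
    [0.2,0,0,0,0,0,0.35],
    [0.24,0,0,0,0,0,0.35],
    [0.28,0,0,0,0,0,0.35],
    [0.32,0,0,0,0,0,0.35],
    [0.35,0,0,0,0,0,0.35],
    [0.38,0,0,0,0,0,0.35],
    [0.38,0,0,0,0,0,0.35],
  ],
)

```text
time: 9.7
tool_pos: [0.4369, 0.1985, -0.0149]
tool_rot: [0.664, 0.748, 0.0, -0.0]
contact_force: [0.9, 0.0, -0.0]
grip_width: 0.0303
finger_force: 0.0
```

```bash
python3 -c "
from h import *
to((.4355,.207,-.014,1.695),(.574,-.12,.05,1.571))
look();side()"
```

```text
t 9.7 tcp [ 0.4369  0.1985 -0.0149] F [ 0.9  0.  -0. ] w 0.0303 j [-0.21  0.53 -0.4   2.11  0.38  0.57 -0.76]
[ 0.029 -0.001 -0.003] [ 0.    -0.001 -0.007]
[-1.108  0.328 -0.217] [ 0.    -0.001  0.151]
dish [211.3 139.5] 306 [188 132  59  21] [0.6316 0.2375] [252 254 253]
dish [310.2 155.9] 323 [300 146  21  20] [ 0.5743 -0.0595] [253 253 253]
dish [390.4 197.4] 336 [380 188  21  20] [ 0.4459 -0.2911] [251 250 252]
side [209.2 166.1] 68 [200 165  27   5] [0.375 0.464]
side [301.6 171.7] 353 [270 165  63  20] [0.604 0.263]
side [350.2 169.2] 126 [342 165  16  12] [0.749 0.212]
side [378.  176.1] 244 [367 165  22  20] [0.782 0.111]
side [464.4 174.6] 156 [450 170  30  10] [ 1.021 -0.005]
side [236.5 181.8] 295 [222 172  30  26] [0.395 0.266]
side [225.8 228.6] 197 [200 200  50  54] [ 0.258 -0.041]
side [350.9 207.3] 262 [339 201  25  14] [ 0.572 -0.067]
side [264.3 222.4] 68 [258 218  15  10] [ 0.347 -0.05 ]
side [207.1 242.7] 102 [200 234  20  17] [ 0.2   -0.092]
side [290.  246.9] 295 [281 237  20  23] [ 0.342 -0.195]
side [359.8 255.7] 462 [345 247  31  19] [ 0.444 -0.298]
side [437.8 259.3] 405 [428 248  22  24] [ 0.568 -0.386]
side [267.7 273.3] 166 [251 256  35  34] [ 0.258 -0.274]
side [382.3 287.2] 64 [375 284  18   6] [ 0.411 -0.418]
```

>>> move_arm(
  commands=[
    [-0.05,0,0,0,0,0,0.35],
    [-0.05,0,-0.15,0,0,0,0.35],
    [-0.1,0,-0.25,0,0,0,0.35],
    [-0.25,0.1,-0.25,0,0,0.15,0.35],
    [-0.4,0.2,-0.25,0,0,0.15,0.35],
    [-0.55,0.3,-0.25,0,0,0.15,0.35],
    [-0.7,0.328,-0.25,0,0,0.15,0.35],
    [-0.85,0.328,-0.25,0,0,0.15,0.35],
    [-1,0.328,-0.25,0,0,0.15,0.35],
    [-1,0.328,-0.25,0,0,0.15,0.35],
  ],
)

```text
time: 10.8
tool_pos: [0.5693, -0.0998, 0.0594]
tool_rot: [0.711, 0.703, -0.002, 0.001]
contact_force: [-1.0, -0.5, 0.5]
grip_width: 0.0299
finger_force: 0.0
```

```bash
python3 -c "
from h import *
to((.574,-.13,.05,1.571),(.574,-.13,-.015,1.571))
look();"
```

```text
t 10.8 tcp [ 0.5693 -0.0998  0.0594] F [-1.  -0.5  0.5] w 0.0299 j [ 0.36  0.53 -0.37  1.84  0.26  0.82 -0.15]
[-0.1    0.017  0.032] [-0.001  0.006 -0.016]
[-0.099  0.017  0.248] [-0.001  0.006 -0.016]
dish [339.6 165.4] 253 [315 159  56  25] [ 0.5439 -0.1458] [125 154 175]
dish [390.5 197.4] 330 [381 188  20  20] [ 0.446  -0.2914] [248 247 250]
dish [209.3 205.1] 337 [199 195  21  21] [0.4323 0.2375] [249 247 250]
dish [346.2 212.9] 192 [323 208  53  14] [ 0.4028 -0.1615] [175 209 227]
```

Dish_a is in the bay at (0.432, 0.238), as planned. Next I'll move in behind the second dish.

>>> move_arm(
  commands=[
    [-0.1,0.017,0.03,0,0,-0.016,0.35],
    [-0.1,0.017,0.12,0,0,-0.016,0.35],
    [-0.1,0.017,0.2,0,0,-0.016,0.35],
    [-0.1,0.017,0.235,0,0,-0.016,0.35],
    [-0.1,0.017,0.248,0,0,-0.016,0.35],
    [-0.1,0.017,0.248,0,0,-0.016,0.35],
  ],
)

```text
time: 11.45
tool_pos: [0.575, -0.1188, -0.0143]
tool_rot: [0.702, 0.712, -0.0, -0.0]
contact_force: [-0.1, -0.8, 0.3]
grip_width: 0.03
finger_force: 0.0
```

```bash
python3 -c "
from h import *
to((.574,.195,-.015,1.571))
look();"
```

```text
t 11.45 tcp [ 0.575  -0.1188 -0.0143] F [-0.1 -0.8  0.3] w 0.03 j [ 0.37  0.65 -0.34  1.85  0.31  0.7  -0.14]
[1.046 0.01  0.003] [-0.    -0.     0.016]
dish [310.3 156. ] 314 [300 147  21  19] [ 0.5741 -0.0598] [252 252 251]
dish [209.3 205.1] 337 [199 195  21  21] [0.4323 0.2375] [249 247 250]
```

>>> move_arm(
  commands=[
    [0.04,0,0,0,0,0.016,0.35],
    [0.08,0,0,0,0,0.016,0.35],
    [0.12,0,0,0,0,0.016,0.35],
    [0.16,0,0,0,0,0.016,0.35],
    [0.2,0,0,0,0,0.016,0.35],
    [0.24,0,0,0,0,0.016,0.35],
    [0.28,0,0,0,0,0.016,0.35],
    [0.32,0,0,0,0,0.016,0.35],
    [0.36,0,0,0,0,0.016,0.35],
    [0.4,0.005,0,0,0,0.016,0.35],
    [0.44,0.005,0,0,0,0.016,0.35],
    [0.48,0.005,0,0,0,0.016,0.35],
  ],
)

```text
time: 12.7
tool_pos: [0.5748, 0.0256, -0.0145]
tool_rot: [0.707, 0.707, -0.0, -0.0]
contact_force: [-0.1, -0.1, 0.5]
grip_width: 0.0299
finger_force: 0.2
```

```bash
python3 -c "
from h import *
to((.574,.195,-.015,1.571))
look();side()" | head -12
```

```text
t 12.7 tcp [ 0.5748  0.0256 -0.0145] F [-0.1 -0.1  0.5] w 0.0299 j [ 0.12  0.63 -0.33  1.88  0.31  0.68 -0.4 ]
[ 0.565 -0.003  0.002] [-0.    -0.    -0.001]
dish [390.5 197.4] 330 [381 188  20  20] [ 0.446  -0.2913] [248 247 250]
dish [209.3 205.1] 337 [199 195  21  21] [0.4323 0.2375] [249 247 250]
side [209.3 166.1] 69 [200 165  27   5] [0.375 0.464]
side [258.8 176.1] 873 [222 165  87  33] [0.472 0.286]
side [378.  176.2] 245 [367 165  22  20] [0.782 0.11 ]
side [464.3 174.6] 158 [449 170  31  10] [ 1.02  -0.004]
side [319.2 192.8] 69 [315 188   9  11] [0.556 0.066]
side [225.7 228.5] 198 [200 200  50  54] [ 0.258 -0.04 ]
side [264.2 222.3] 66 [258 218  15  10] [ 0.347 -0.05 ]
side [207.1 242.7] 102 [200 234  20  17] [ 0.2   -0.092]
```

Dish_b is moving along with the fingers, so I'll continue into the bay.

>>> move_arm(
  commands=[
    [0.045,0,0,0,0,0,0.35],
    [0.09,0,0,0,0,0,0.35],
    [0.135,0,0,0,0,0,0.35],
    [0.18,0,0,0,0,0,0.35],
    [0.225,0,0,0,0,0,0.35],
    [0.27,0,0,0,0,0,0.35],
    [0.315,0,0,0,0,0,0.35],
    [0.36,0,0,0,0,0,0.35],
    [0.405,0,0,0,0,0,0.35],
    [0.45,0,0,0,0,0,0.35],
    [0.495,0,0,0,0,0,0.35],
    [0.535,0,0,0,0,0,0.35],
  ],
)

```text
time: 14.0
tool_pos: [0.5748, 0.1864, -0.0144]
tool_rot: [0.707, 0.707, 0.0, -0.0]
contact_force: [0.6, 0.3, 0.7]
grip_width: 0.03
finger_force: 0.1
```

>>> move_arm(
  commands=[
    [0.02,0,0,0,0,0,0.35],
    [-0.03,0,0,0,0,0,0.35],
    [-0.05,0,-0.15,0,0,0,0.35],
    [-0.1,0,-0.25,0,0,0,0.35],
    [-0.25,-0.05,-0.25,0,0,0,0.35],
    [-0.4,-0.15,-0.25,0,0,0,0.35],
    [-0.55,-0.25,-0.25,0,0,0,0.35],
    [-0.7,-0.35,-0.25,0,0,0,0.35],
    [-0.85,-0.43,-0.25,0,0,0,0.35],
    [-0.95,-0.43,-0.25,0,0,0,0.35],
    [-0.95,-0.43,-0.25,0,0,0,0.35],
  ],
)

```text
time: 15.1
tool_pos: [0.4431, -0.1075, 0.0606]
tool_rot: [0.711, 0.703, -0.002, 0.001]
contact_force: [0.5, 0.5, 0.6]
grip_width: 0.0297
finger_force: 0.0
```

```bash
python3 -c "
from h import *
to((.438,-.362,.06,1.458),(.438,-.362,-.015,1.458))
look(full=True);"
```

```text
t 15.1 tcp [ 0.4431 -0.1075  0.0606] F [0.5 0.5 0.6] w 0.0297 j [ 0.42  0.36 -0.35  2.12  0.19  0.69 -0.07]
[-0.849 -0.008  0.005] [-0.002  0.004  0.13 ]
[-0.848 -0.007  0.255] [-0.002  0.004  0.13 ]
dish [212.6 157.8] 323 [203 148  20  20] [0.5745 0.2318] [252 252 251]
dish [390.5 197.4] 331 [381 188  20  20] [ 0.4459 -0.2914] [249 247 250]
dish [209.3 205.1] 337 [199 195  21  21] [0.4323 0.2375] [249 247 250]
dish [337.3 232.1] 271 [310 226  60  22] [ 0.3479 -0.1345] [107 131 151]
blue [271.6 234.3] 185 [259 223  29  25] [0.3403 0.0481]
blue [369.9 231. ] 99 [365 223  10  18] [ 0.3449 -0.2221]
green [424.4 154.9] 349 [414 145  21  21] [ 0.5581 -0.3852]
bay [194 142] [0.6296 0.2949]
bay [185 218] [0.3969 0.3137]
bay [231 222] [0.3833 0.1756]
bay [238 145] [0.6167 0.1589]
((211.5432891845703, 181.0525665283203), (47.26306915283203, 78.66475677490234), 5.52754020690918) [array([0.397, 0.316]), array([0.637, 0.302]), array([0.619, 0.156]), array([0.382, 0.175])]
```

Two dishes are in. Now moving behind the third, passing high above everything.

>>> move_arm(
  commands=[
    [-0.1,0,-0.05,0,0,0.05,0.35],
    [-0.25,0,-0.05,0,0,0.13,0.35],
    [-0.4,0,-0.05,0,0,0.13,0.35],
    [-0.55,0,-0.05,0,0,0.13,0.35],
    [-0.7,0,-0.05,0,0,0.13,0.35],
    [-0.85,-0.007,-0.05,0,0,0.13,0.35],
    [-0.85,-0.007,-0.05,0,0,0.13,0.35],
    [-0.85,-0.007,-0.02,0,0,0.13,0.35],
  ],
)

```text
time: 15.95
tool_pos: [0.444, -0.3557, 0.0669]
tool_rot: [0.743, 0.669, 0.0, 0.001]
contact_force: [-0.0, 0.5, -0.5]
grip_width: 0.0298
finger_force: 0.0
```

```bash
python3 -c "
from h import *
to((.438,-.362,-.015,1.458))
look();"
```

```text
t 15.95 tcp [ 0.444  -0.3557  0.0669] F [-0.   0.5 -0.5] w 0.0298 j [ 0.78  0.49 -0.25  1.86  0.16  0.81  0.34]
[-0.023 -0.018  0.273] [0.002 0.001 0.011]
dish [212.6 157.8] 323 [203 148  20  20] [0.5745 0.2318] [253 253 252]
dish [390.4 197.4] 335 [380 188  21  20] [ 0.4459 -0.2911] [250 249 251]
dish [209.3 205.1] 341 [199 195  21  21] [0.4322 0.2376] [251 248 251]
dish [445.1 232.5] 167 [426 229  34   9] [ 0.3408 -0.4457] [173 206 225]
```

>>> move_arm(
  commands=[
    [-0.03,-0.018,0.05,0,0,0.01,0.35],
    [-0.03,-0.018,0.13,0,0,0.01,0.35],
    [-0.03,-0.018,0.21,0,0,0.01,0.35],
    [-0.03,-0.018,0.26,0,0,0.01,0.35],
    [-0.03,-0.018,0.273,0,0,0.01,0.35],
    [-0.03,-0.018,0.273,0,0,0.01,0.35],
  ],
)

```text
time: 16.6
tool_pos: [0.437, -0.3626, -0.0159]
tool_rot: [0.745, 0.667, -0.0, -0.001]
contact_force: [-0.2, -0.4, 0.2]
grip_width: 0.03
finger_force: 0.0
```

```bash
python3 -c "
from h import *
to((.457,-.19,-.015,1.458),(.501,.191,-.015,1.458))
look(full=True)"|head -9
```

```text
t 16.6 tcp [ 0.437  -0.3626 -0.0159] F [-0.2 -0.4  0.2] w 0.03 j [ 0.77  0.61 -0.22  1.9   0.21  0.65  0.32]
[ 0.579  0.003 -0.003] [-0.001 -0.001  0.004]
[ 1.857  0.01  -0.002] [-0.001 -0.001  0.004]
dish [212.6 157.8] 323 [203 148  20  20] [0.5745 0.2318] [252 252 251]
dish [390.4 197.5] 333 [380 188  21  20] [ 0.4458 -0.2913] [249 248 250]
dish [209.3 205.1] 337 [199 195  21  21] [0.4323 0.2375] [250 247 250]
blue [271.5 234.4] 186 [259 223  29  25] [0.34   0.0482]
blue [362.9 232.9] 386 [352 222  23  22] [ 0.3401 -0.2028]
green [422.5 153.5] 262 [414 145  20  21] [ 0.5621 -0.3801]
```

>>> move_arm(
  commands=[
    [0.04,0,-0.002,0,0,0,0.35],
    [0.08,0,-0.002,0,0,0,0.35],
    [0.12,0,-0.002,0,0,0,0.35],
    [0.16,0,-0.002,0,0,0,0.35],
    [0.2,0,-0.002,0,0,0,0.35],
    [0.24,0,-0.002,0,0,0,0.35],
    [0.28,0,-0.002,0,0,0,0.35],
    [0.32,0,-0.002,0,0,0,0.35],
    [0.36,0,-0.002,0,0,0,0.35],
    [0.4,0,-0.002,0,0,0,0.35],
    [0.44,0,-0.002,0,0,0,0.35],
    [0.48,0,-0.002,0,0,0,0.35],
  ],
)

```text
time: 17.85
tool_pos: [0.4532, -0.2192, -0.0147]
tool_rot: [0.745, 0.667, -0.0, 0.0]
contact_force: [-0.4, -0.5, -0.1]
grip_width: 0.0298
finger_force: 0.2
```

```bash
python3 -c "
from h import *
to((.501,.191,-.015,1.458))
look(full=True);side()"|grep -v bay
```

```text
t 17.85 tcp [ 0.4532 -0.2192 -0.0147] F [-0.4 -0.5 -0.1] w 0.0298 j [ 0.53  0.54 -0.22  2.06  0.21  0.56  0.05]
[1.377e+00 8.000e-03 1.000e-03] [0.    0.    0.003]
dish [212.6 157.8] 322 [203 148  20  20] [0.5745 0.2318] [252 252 251]
dish [350.8 194.8] 261 [343 184  17  21] [ 0.4556 -0.1762] [249 247 250]
dish [209.3 205.1] 337 [199 195  21  21] [0.4323 0.2375] [249 247 250]
blue [271.5 234.4] 182 [259 223  29  25] [0.34   0.0484]
blue [355.8 227.6] 33 [353 224   7   8] [ 0.3551 -0.1837]
green [424.4 154.9] 349 [414 145  22  21] [ 0.5581 -0.3852]
oil [356.2 166. ] 44 [355 153   5  26] [ 0.5304 -0.1906]
oil [346.3 246.6] 44 [341 243  10   7] [ 0.3039 -0.1568]
((211.49537658691406, 181.04794311523438), (47.35939025878906, 78.66475677490234), 5.52754020690918) [array([0.397, 0.316]), array([0.637, 0.302]), array([0.619, 0.156]), array([0.382, 0.175])]
side [208.8 166.1] 66 [200 165  26   5] [0.374 0.464]
side [377.9 176.1] 249 [367 165  22  20] [0.782 0.111]
side [464.2 174.6] 158 [449 170  31  10] [ 1.02  -0.004]
side [225.7 228.5] 200 [200 200  50  54] [ 0.258 -0.04 ]
side [264.4 222.4] 69 [258 218  15  10] [ 0.347 -0.051]
side [341.8 233.9] 122 [338 227   9  16] [ 0.468 -0.192]
side [326.1 233.9] 82 [322 228   8  14] [ 0.438 -0.175]
side [207.1 242.7] 102 [200 234  20  17] [ 0.199 -0.092]
side [289.9 246.7] 286 [281 237  20  23] [ 0.342 -0.194]
side [437.9 259.2] 406 [429 248  22  24] [ 0.568 -0.385]
side [267.7 273.3] 166 [251 256  35  34] [ 0.258 -0.274]
side [382.1 287.2] 63 [375 284  17   6] [ 0.411 -0.417]
```

Tracking well: dish_c is at about (0.455, −0.18). I'll push on in three more strokes.

>>> move_arm(
  commands=[
    [0.042,0,0,0,0,0,0.35],
    [0.084,0,0,0,0,0,0.35],
    [0.126,0,0,0,0,0,0.35],
    [0.168,0,0,0,0,0,0.35],
    [0.21,0,0,0,0,0,0.35],
    [0.252,0,0,0,0,0,0.35],
    [0.294,0,0,0,0,0,0.35],
    [0.336,0,0,0,0,0,0.35],
    [0.378,0,0,0,0,0,0.35],
    [0.42,0,0,0,0,0,0.35],
    [0.462,0,0,0,0,0,0.35],
    [0.5,0,0,0,0,0,0.35],
  ],
)

```text
time: 19.15
tool_pos: [0.4697, -0.0699, -0.0147]
tool_rot: [0.745, 0.667, 0.0, 0.0]
contact_force: [-0.1, -0.1, 0.6]
grip_width: 0.0297
finger_force: 0.1
```

>>> move_arm(
  commands=[
    [0.042,0,0,0,0,0,0.35],
    [0.084,0,0,0,0,0,0.35],
    [0.126,0,0,0,0,0,0.35],
    [0.168,0,0,0,0,0,0.35],
    [0.21,0,0,0,0,0,0.35],
    [0.252,0,0,0,0,0,0.35],
    [0.294,0,0,0,0,0,0.35],
    [0.336,0,0,0,0,0,0.35],
    [0.378,0,0,0,0,0,0.35],
    [0.42,0,0,0,0,0,0.35],
    [0.46,0,0,0,0,0,0.35],
  ],
)

```text
time: 20.25
tool_pos: [0.4849, 0.0672, -0.0147]
tool_rot: [0.745, 0.667, 0.0, 0.0]
contact_force: [0.7, -0.1, 0.0]
grip_width: 0.0298
finger_force: 0.1
```

```bash
python3 -c "
from h import *
to((.501,.191,-.015,1.458))
look();side()"|head -8
```

```text
t 20.25 tcp [ 0.4849  0.0672 -0.0147] F [ 0.7 -0.1  0. ] w 0.0298 j [-0.07  0.52 -0.21  2.1   0.2   0.54 -0.53]
[0.416 0.008 0.001] [ 0.    -0.     0.003]
dish [195.6 171.2] 534 [180 132  52 100] [0.5346 0.2819] [135 254 253]
dish [211.4 158. ] 286 [203 148  18  20] [0.574  0.2354] [253 253 252]
dish [209.2 204.6] 329 [199 195  21  20] [0.4336 0.2378] [251 249 251]
side [209.  166.1] 68 [200 165  26   5] [0.374 0.464]
side [350.  169.1] 127 [342 165  16  11] [0.749 0.213]
side [378.  176.2] 246 [367 165  22  20] [0.782 0.11 ]
```

Final stroke, then back off, lift and swing clear to the right.

>>> move_arm(
  commands=[
    [0.042,0,0,0,0,0,0.35],
    [0.084,0,0,0,0,0,0.35],
    [0.126,0,0,0,0,0,0.35],
    [0.168,0,0,0,0,0,0.35],
    [0.21,0,0,0,0,0,0.35],
    [0.252,0,0,0,0,0,0.35],
    [0.294,0,0,0,0,0,0.35],
    [0.336,0,0,0,0,0,0.35],
    [0.37,0,0,0,0,0,0.35],
    [0.4,0,0,0,0,0,0.35],
    [0.42,0,0,0,0,0,0.35],
    [0.42,0,0,0,0,0,0.35],
  ],
)

```text
time: 21.55
tool_pos: [0.4988, 0.1923, -0.0147]
tool_rot: [0.745, 0.667, 0.0, -0.0]
contact_force: [0.4, -0.5, 0.3]
grip_width: 0.0302
finger_force: 0.0
```

>>> move_arm(
  commands=[
    [-0.04,0,0,0,0,0,0.35],
    [-0.06,0,-0.15,0,0,0,0.35],
    [-0.1,0,-0.3,0,0,0,0.35],
    [-0.25,0,-0.4,0,0,0,0.35],
    [-0.4,0,-0.5,0,0,0,0.35],
    [-0.55,0,-0.5,0,0,0,0.35],
    [-0.7,0,-0.5,0,0,0,0.35],
    [-0.85,0,-0.5,0,0,0,0.35],
    [-1,0,-0.5,0,0,0,0.35],
    [-1,0,-0.5,0,0,0,0.35],
  ],
)

```text
time: 22.55
tool_pos: [0.4631, -0.115, 0.1352]
tool_rot: [0.749, 0.663, -0.001, 0.001]
contact_force: [-0.9, -0.1, 0.5]
grip_width: 0.03
finger_force: 0.0
```

```bash
python3 -c "
from h import *
to()
look('pics/t9.png',full=True)"
```

```text
t 22.55 tcp [ 0.4631 -0.115   0.1352] F [-0.9 -0.1  0.5] w 0.03 j [ 0.25  0.25 -0.13  2.02  0.05  0.87 -0.03]
dish [212.6 157.8] 323 [203 148  20  20] [0.5745 0.2318] [252 252 251]
dish [212.2 181.4] 329 [202 172  21  20] [0.5027 0.2307] [250 247 250]
dish [209.3 205.1] 339 [199 195  21  21] [0.4323 0.2375] [250 247 250]
dish [322.6 244. ] 365 [296 239  55  11] [ 0.3144 -0.0918] [188 223 235]
blue [271.5 234.3] 182 [259 223  29  25] [0.3402 0.0483]
blue [365.  232.9] 308 [358 222  17  22] [ 0.34   -0.2085]
green [424.4 154.9] 350 [414 145  22  21] [ 0.5581 -0.3853]
bay [194 142] [0.6296 0.2949]
bay [185 218] [0.3969 0.3137]
bay [207 219] [0.3931 0.2473]
bay [197 202] [0.4443 0.2789]
bay [209 193] [0.4708 0.2434]
bay [200 179] [0.5139 0.2721]
bay [211 170] [0.5408 0.2394]
bay [200 157] [0.5819 0.2745]
bay [215 146] [0.6153 0.2294]
bay [224 161] [0.5678 0.2005]
bay [213 170] [0.5407 0.2333]
bay [224 184] [0.4972 0.1988]
bay [211 193] [0.4707 0.2374]
bay [232 201] [0.4456 0.1737]
bay [231 222] [0.3833 0.1756]
bay [238 145] [0.6167 0.1589]
((211.49537658691406, 181.04794311523438), (47.35939025878906, 78.66475677490234), 5.52754020690918) [array([0.397, 0.316]), array([0.637, 0.302]), array([0.619, 0.156]), array([0.382, 0.175])]
```

View pics/t9.png

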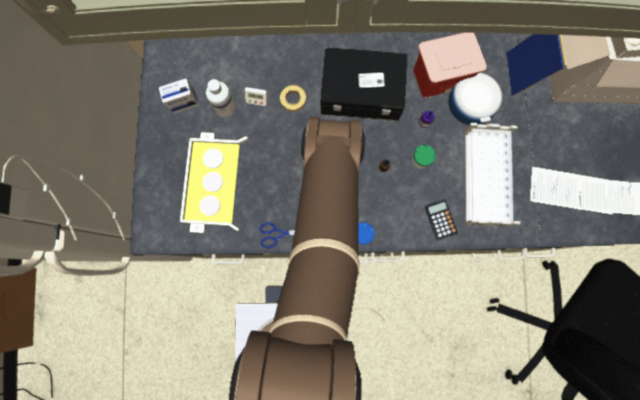

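The picture shows all three dishes in a row on the yellow floor at (213,158), (212,181) and (209,205), about 64 mm past the mouth line. The bottle at (384,165) and both cups stand where they were, and the arm is clear. Handing in.

```bash
python3 -c "
from plant import robot
print(robot.hand_in())"
```

```text
the job is handed in; nothing more can be done
None
```

All three dishes are in the bay, about 64 mm past the mouth line by the camera, with both cups and the bottle unmoved; I handed the job in but got no verdict back. On the first try the fingertips passed over dish_a without moving it, with the reported grasp point inside the "astride" limits, but the real tips were about 22 mm higher than reported, so that rule was probably not broken.

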